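Hold the card cabinet unlocked with its sticky key

TASK

Take the green-headed key out of the wooden key stand and push it fully home, head down on the brass face, into the lock in the top of the card cabinet; the discs inside stick out of line, so wiggle the key left and right until it drops through each. Then turn it a quarter turn clockwise (seen from above) against its spring, which draws the red locking bar aside, and finish while still gripping the key and holding it turned. Leave the red key and the other things on the table as they are.

Things in the scene. Friction and masses are not known exactly. Their poses are not given: they have to be found in the camera images.
- green_key: The key to use. Green plastic head 12 mm thick (x) x 30 mm wide (y) x 40 mm tall (z); below it a square-ended steel blade 4 mm (x) x 14 mm (y), 36 mm long along -z. Origin at the centre of the head's underside, where the blade begins. About 45 g. It stands upright in a loose slot of the key stand, head resting on the stand's top. It fits the lock either way round.
- red_key: Another key, to be left in the stand: the same shape with a red head, a 6.5 mm thick blade that does not fit the lock. Same origin and axes.
- stand: Fixed pale wooden key stand, 60 mm (x) x 150 mm (y) x 45 mm high, origin at the centre of its underside. Two slots in its top, at y = -36 and +36 mm, 40 mm deep, 8 mm (x) x 17 mm (y), hold the two keys; which key is in which varies.
- cabinet: Fixed dark wooden desktop card cabinet, 200 mm deep (x) x 240 mm wide (y) x 120 mm high, two drawers with brass pulls and the locking bar on its far (+x) side (reaching 20 to 25 mm further out). Origin at the centre of its underside. The lock sits in the middle of its flat top, framed by a green square.
- keyway (a point): Mouth of the keyway: centre of the brass lock face, level with the cabinet's top (120 mm above the table). It turns with the lock: x crosses the slot (5.5 mm), y runs along it (15.5 mm), z up. The mouth has a 1 mm chamfer; the face plate guides the blade for 14 mm. Fully home, the key's origin is here: head down on the face, blade 36 mm deep.
- discs (a point): Point on the lock's axis 16 mm below its face (fixed to the cabinet): top of the first of two unseen discs, each with the keyway's slot but turned 0.3 to 0.6 rad out of line, to either side, and held by friction. The blade stops on them at 16 and 26 mm depth. Pushed at 5 to 10 N within about 0.1 rad of a disc's slot it drops in; that disc then turns with the key. Ease off before turning.
- lock (a joint): Turn of the lock in rad: 0 at rest (where its spring returns it), positive clockwise seen from above; stops at -0.75 and 1.75. Quarter turn = 1.57. Spring 0.16 N m per rad plus about 0.14 N m of friction; the lock lags the key by up to 0.2 rad of play, so turn the key a little past the quarter. Let go, it springs back.
- stamp: Bystander: wooden hand stamp standing on the table, 32 mm wide, 76 mm tall; origin at its underside's centre. Leave alone.
- card_tray: Bystander: wooden tray of index cards, 190 mm (x) x 120 mm (y) x about 70 mm high; origin at its underside's centre. Leave alone.
- ink_pad: Bystander: blue ink pad case, 75 mm (x) x 110 mm (y) x 18 mm high; origin at its underside's centre. Leave alone.

How it is judged (in metres and radians):
On the way, in this order (a step that is already met when the one before it is completed fails the run):
1. the green key is lifted clear of the stand (z of green_key in the frame of stand above 0.085 m), for 0.1 s.
2. the green key is fully home in the lock (head within 3 mm of the face), before the quarter turn (z of green_key in the frame of keyway between -0.004 and 0.003 m and horizontal distance between green_key and keyway below 0.004 m and angle between green_key's own z axis and vertical below 0.12 rad and value of joint lock below 1 rad), for 0.1 s.
3. the key is turned a quarter turn clockwise (at least 1.25 rad) (z of green_key in the frame of keyway between -0.004 and 0.003 m and horizontal distance between green_key and keyway below 0.004 m and angle between green_key's own z axis and vertical below 0.12 rad and value of joint lock above 1.25 rad), for 0.2 s.
At the end, for the whole second after the job is handed in: Green key fully home (head within 3 mm of the lock face, 4 mm of its centre, upright within 0.12 rad), lock held still at 1.25 rad or more clockwise, fingers gripping the key with over 2 N; red key, stamp, card tray and ink pad within 25 mm of where they began (all of step 3 and velocity of joint lock between -0.2 and 0.2 rad/s and contact force between the fingers and green_key above 2 N and distance of each of stamp, card_tray, ink_pad, red_key from where it was at the start of the episode below 0.025 m); the arm keeps its last pose, push and grip.
It fails at once if the red key, the stamp, the card tray or the ink pad is moved more than 25 mm (distance of any of stamp, card_tray, ink_pad, red_key from where it was at the start of the episode above 0.025 m).
It also fails if it takes over 58 s, if anything falls off the work surface, if the arm or the gripper's body presses on something with over 40 N, if the wrist force passes 120 N, or if a joint passes its speed limit or range.

ROBOT

A 6-joint arm with a two-finger parallel gripper is mounted at the origin on the work surface. World frame = base frame: x ahead of the robot, y to its left, z up, the work surface at z = 0. Lengths are in m, angles in degrees, forces in N, time in s.
With the tool pointing down it reaches from about 0.35 to 0.875 m from the base axis. Payload 4.2 kg.
Tool frame: the origin (TCP) lies on the front face of the gripper's body, between the roots of the fingers; the fingertips stand 70 mm ahead of it and the grasp point (between the pads) lies 51 mm ahead of it; z points along the fingers, y is the line along which they close (so a half turn about z gives the same grasp; the last joint's range is limited). The gripper opens to 87 mm and grips with 3 to 60 N. Pads are 19 mm wide; open, the fingers measure 117 mm over their backs; the gripper's body (75 mm by 190 mm) begins 51 mm behind the grasp point.
Start: joints at [-54.11, 22.042, 0.453, 0, -68.411, -14.817], TCP at [0.225, -0.583, 0.292] pointing down, gripper open.
Joint ranges: [-179.83, 179.83], [-69.29, 118.12], [-61.27, 80.66], [-181.25, 117.63], [-171.15, -9.14], [-177.46, 177.46]. Speed limits (degrees/s): [159.86, 159.86, 180, 180, 180, 180].

INTERFACE

Orientations are given as a 3x3 rotation matrix whose columns are the frame's x, y, z axes.
In Python, from cell import * gives the robot as it stands.
- The arm moves only by the tool send_rows, never from a script. Its argument "series" is text: rows parted by semicolons, each of 6 numbers parted by spaces: the shift along the world's x, y, z in units of 40 mm (1.0 is 40 mm), then the turn, a rotation vector about the world's x, y, z in rad. A call has exactly 5 rows; each row shifts and turns the commanded pose from where the row before left it; what a row does not reach is not made up. A row lasts 1/8 s, in which the tool goes at most 62.5 mm and 10.7 degrees, less where a joint would pass 70% of its speed; a pose out of reach is approached as far as the arm can. A call is refused whole if a number of a shift passes 1 or a number of a turn 0.188, either way. A call with a gripper value outside its range is refused whole. "gripper" is the opening, from -1 (shut) to 1 (fully open), so that 0 is half open, set as the call begins (left out, the last holds). The fingers move at their own pace and stop on an object; "newtons" is the grip in N (left out, the last holds). Time passes only in rows, so rows that do not move let the fingers close, or fill a call up. It gives the time, the measured TCP pose, the force, the opening and the grip force at its end, in the units of the state.
- read_state(): the state, without advancing time (a new reading comes with each control period).
- get_image(name): name is "side" or "top"; returns a dict with "img" (480x640x3 uint8, red, green, blue), "fx", "fy", "cx", "cy" (pixels), "dist_coeffs" ([k1, k2, p1, p2, k3] as OpenCV has them; the pictures are not rectified), "R" (3x3) and "t" (3): a world point X has camera coordinates R X + t. Camera axes: x right, y down, z forward; pixel columns grow to the right and rows downward; lengths in m; the calibration is good to about 2 mm. A picture is of the moment at which its call begins. There is no depth.
- job_done(): hands the job in; it is judged then, once.
The state is a dict: "clock": time; "joints": joint angles; "qvel": joint speeds; "joint_torque": joint torques, N m; "eef_pos": TCP position; "tcp_rot": TCP orientation; "force": force on the tool from outside, world axes, zero at the start; "moment": the same for the moment, N m; "grip_width": finger opening in m; "gripper_force": force on a finger pad.
Only numpy, scipy, OpenCV 4.12 (cv2) and the standard library are available. Lean on these libraries where they do the work, as an engineer would, in place of code of your own. Each camera call takes 0.05 s, during which the arm holds its last target. There are 200 camera calls.

## Working session

There is one attempt and no reset: what is moved stays moved. The work goes in short steps, Python scripts to look and compute and a tool call to move; the robot and the scene stay as the last step left them, time stands still between calls to the robot, and variables do not carry over. Pictures are saved under pics/ and viewed, at most 10 in all, crops included, and the job is handed in when it is done.

Besides the shell and the picture viewer there is one more tool, called after "Request:" in YAML: its name, and indented under it one key for each argument. send_rows: Moves the arm, as the interface text tells. Its arguments: {"type":"object","properties":{"series":{"type":"string"},"gripper":{"type":"number"},"newtons":{"type":"number"}},"required":["series"]}

```bash
ls; mkdir -p pics; cat > h.py <<'E'
from cell import *
import cv2, numpy as np
def ray(c,u,v):
    K=np.array([[c['fx'],0,c['cx']],[0,c['fy'],c['cy']],[0,0,1]])
    p=cv2.undistortPoints(np.array([[[u,v]]],float),K,np.array(c['dist_coeffs'],float))[0,0]
    R=np.array(c['R']);t=np.array(c['t'])
    return -R.T@t, R.T@np.array([p[0],p[1],1])
def plane(c,u,v,z):
    o,d=ray(c,u,v); return o+d*(z-o[2])/d[2]
def save(c,n,crop=None,s=1):
    im=c['img'][:,:,::-1]
    if crop: x0,y0,x1,y1=crop; im=im[y0:y1,x0:x1]
    cv2.imwrite('pics/'+n,cv2.resize(im,None,fx=s,fy=s,interpolation=cv2.INTER_CUBIC))
E
python3 - <<'E'
from h import *
for n in('side','top'):
    c=get_image(n); save(c,n+'0.png'); print(n,c['fx'],c['dist_coeffs'],ray(c,320,240))
s=read_state(); print(s['clock'],s['eef_pos'],s['tcp_rot'],s['force'],s['grip_width'])
E
```

```text
pics
side 588.6396011850769 [-0.00011499  0.          0.          0.          0.        ] (array([0.01345979, 0.68013054, 1.04063954]), array([ 0.46278523, -0.49380689, -0.73621912]))
top 512.6084545700066 [-0.10254483  0.          0.          0.          0.        ] (array([0.39287578, 0.06435214, 1.27971925]), array([ 0.17936922, -0.01586693, -0.98366503]))
0.1 [ 0.22459767 -0.58281762  0.2912883 ] [[-9.33177565e-01 -3.59414730e-01 -8.27185287e-04]
 [-3.59415654e-01  9.33175926e-01  1.75482654e-03]
 [ 1.41198887e-04  1.93486810e-03 -9.99998118e-01]] [-0.03116061  0.62361607  0.12264536] 0.08697589702974817
```

View pics/side0.png

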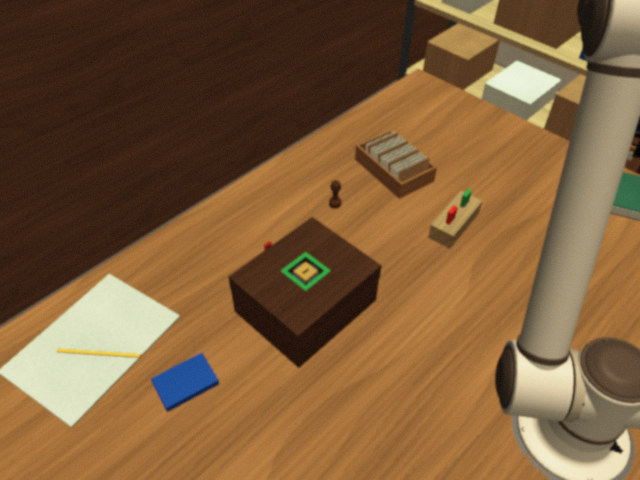

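View pics/top0.png

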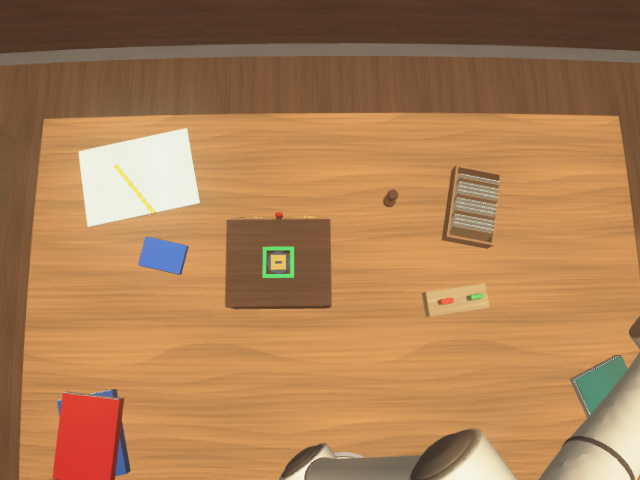

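The side view shows the stand near (455,218), with the green key at (466,197) and the red at (452,214), and the lock at (306,271). The top view shows the green key at (477,297), the red at (447,301), the lock at (279,262), and the arm clear of all of these.

```bash
cat >> h.py <<'E'
def gmask(c,box):
    h=cv2.cvtColor(c['img'],cv2.COLOR_RGB2HSV); m=cv2.inRange(h,(50,120,60),(85,255,255))
    o=np.zeros_like(m); x0,y0,x1,y1=box; o[y0:y1,x0:x1]=m[y0:y1,x0:x1]; return o
def rmask(c,box):
    h=cv2.cvtColor(c['img'],cv2.COLOR_RGB2HSV); m=cv2.inRange(h,(0,180,100),(6,255,255))
    o=np.zeros_like(m); x0,y0,x1,y1=box; o[y0:y1,x0:x1]=m[y0:y1,x0:x1]; return o
def tri(c1,p1,c2,p2):
    o1,d1=ray(c1,*p1);o2,d2=ray(c2,*p2)
    s=np.linalg.lstsq(np.c_[d1,-d2],o2-o1,rcond=None)[0]
    a,b=o1+s[0]*d1,o2+s[1]*d2; return (a+b)/2,np.linalg.norm(a-b)
def cen(m):
    M=cv2.moments(m,True); return M['m10']/M['m00'],M['m01']/M['m00']
E
python3 - <<'E'
from h import *
T=get_image('top');S=get_image('side')
gt=cen(gmask(T,(460,280,495,310)));gs=cen(gmask(S,(455,180,480,212)))
rt=cen(rmask(T,(430,290,465,310)));rs=cen(rmask(S,(440,200,462,230)))
print('green',gt,gs,tri(T,gt,S,gs)); print('red',rt,rs,tri(T,rt,S,rs))
for n,c,b in(('top',T,(255,240,305,285)),('side',S,(270,245,340,300))):
    m=gmask(c,b); cn,_=cv2.findContours(m,cv2.RETR_CCOMP,cv2.CHAIN_APPROX_NONE)
    for k in cn:
        if len(k)<40: continue
        P=np.float32([plane(c,*q[0],.12)[:2] for q in k])
        print(n,len(k),cv2.minAreaRect(P), P.mean(0))
# stand: pale wood mask in top
h=cv2.cvtColor(T['img'],cv2.COLOR_RGB2HSV); print('hsv stand',h[292,440],h[310,455],h[330,450])
a=cv2.resize(T['img'][275:325,415:500],None,fx=6,fy=6,interpolation=cv2.INTER_CUBIC)
b=cv2.resize(T['img'][240:290,255:305],None,fx=6,fy=6,interpolation=cv2.INTER_CUBIC)
cv2.imwrite('pics/crop1.png',np.hstack([a,b])[:,:,::-1])
E
```

```text
green (476.5, 296.09090909090907) (465.51851851851853, 197.0) (array([ 0.47535096, -0.33020258,  0.0592668 ]), np.float64(0.0030560749810414228))
red (446.6111111111111, 300.1111111111111) (451.1578947368421, 213.73684210526315) (array([ 0.46644192, -0.25632823,  0.06046587]), np.float64(0.0017325620433876706))
top 120 ((0.5544947981834412, 0.1422930210828781), (0.06881283968687057, 0.06948015838861465), 89.75817108154297) [0.5544388  0.14211574]
top 93 ((0.5554916858673096, 0.1432660073041916), (0.05707181617617607, 0.057716429233551025), 89.82474517822266) [0.55423236 0.14274727]
side 99 ((0.5552659630775452, 0.14403297007083893), (0.07355619221925735, 0.0734841451048851), 89.76106262207031) [0.55517536 0.1441587 ]
side 72 ((0.5550097823143005, 0.14453481137752533), (0.05421359837055206, 0.05460147559642792), 89.29200744628906) [0.55510753 0.14493285]
hsv stand [ 18 105 221] [ 17 109 213] [ 15 146 208]
```

View pics/crop1.png

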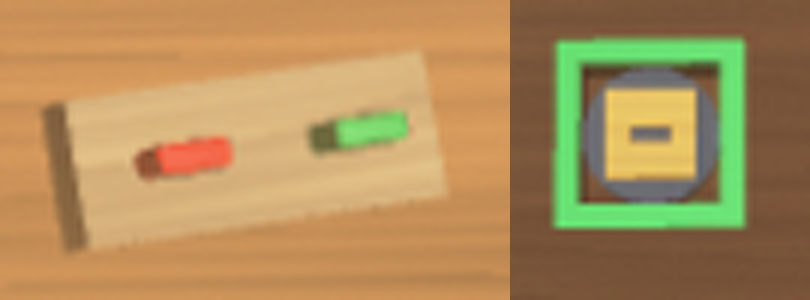

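The crop shows the green key's head face centred near top pixel (477,297), the stand tilted about 7°, and the lock slot lying along world y at pixel (278.5,262.3).

```bash
python3 - <<'E'
from h import *
T=get_image('top');S=get_image('side')
C=[plane(T,x/6+415-.4,y/6+275-.4,.045)[:2] for x,y in((65,103),(422,50),(448,195),(88,250))]
C=np.array(C);print(C,C.mean(0)); r=cv2.minAreaRect(np.float32(C));print(r)
for a,b in((0,1),(3,2)):
    d=C[a]-C[b];print(np.degrees(np.arctan2(-d[0],d[1])),np.linalg.norm(d))
print('slot top',plane(T,(651-510)/6+255-.4,134/6+240-.4,.12))
print('green top face',plane(T,372/6+415-.4,130/6+275-.4,.085),'red',plane(T,196/6+415-.4,156/6+275-.4,.085))
print('tray corner',plane(T,445,240,.06),plane(T,492,246,.06))
h=cv2.cvtColor(S['img'],cv2.COLOR_RGB2HSV)
a=cv2.resize(S['img'][180:250,425:490],None,fx=6,fy=6,interpolation=cv2.INTER_CUBIC)
b=cv2.resize(S['img'][236:306,270:340],None,fx=6,fy=6,interpolation=cv2.INTER_CUBIC)
cv2.imwrite('pics/crop2.png',np.hstack([a,b])[:,:,::-1])
E
```

```text
[[ 0.48774331 -0.20971356]
 [ 0.50680533 -0.35884829]
 [ 0.44757451 -0.36593388]
 [ 0.42853852 -0.21643243]] [ 0.46766542 -0.28773204]
((0.4676720201969147, -0.28764039278030396), (0.05965142324566841, 0.15116113424301147), 7.256415367126465)
7.283904779186671 0.15034802848966955
7.25641352580886 0.150708501269358
slot top [0.55448017 0.14187622 0.12      ]
green top face [ 0.47191372 -0.32289215  0.085     ] red [ 0.46306115 -0.25182577  0.085     ]
tray corner [ 0.61215908 -0.26086767  0.06      ] [ 0.59597866 -0.37773993  0.06      ]
```

View pics/crop2.png

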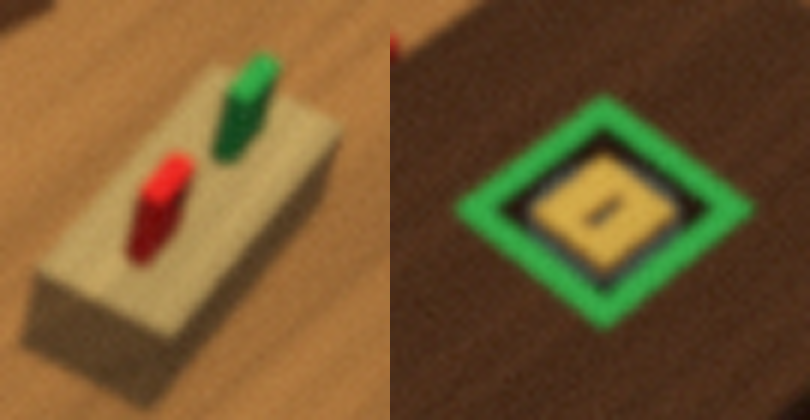

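Request:
send_rows:
  series: "0.9 0.9 0 0 0 0.18; 1 1 0 0 0 0.18; 1 1 0 0 0 0.18; 1 1 0 0 0 0.18; 1 1 0 0 0 0.18"
  gripper: 0.2

```text
clock: 0.92
eef_pos: [0.4218, -0.3857, 0.2924]
tcp_rot: [[-0.293, -0.956, 0.0], [-0.956, 0.293, -0.0], [0.0, -0.0, -1.0]]
force: [0.9, -0.7, -0.5]
grip_width: 0.0535
gripper_force: 0.0
```

The crop shows both keys upright in their slots, with the stand edges matching the fit. The green key should be at (0.472,-0.323), yaw 7.26°.

Request:
send_rows:
  series: "0.4 0.5 0 0 0 0.14; 0.4 0.5 0 0 0 0.14; 0.455 0.567 0 0 0 0.144; 0 0 -0.9 0 0 0; 0 0 -0.9 0 0 0"

```text
clock: 1.55
eef_pos: [0.4714, -0.324, 0.2198]
tcp_rot: [[0.122, -0.993, 0.002], [-0.993, -0.122, -0.0], [0.001, -0.002, -1.0]]
force: [0.6, -0.6, -0.2]
grip_width: 0.0523
gripper_force: 0.0
```

Request:
send_rows:
  series: "0 0 -0.6 0 0 0; 0 0 0 0 0 0; 0 0 0 0 0 0; 0 0 0 0 0 0; 0 0 0 0 0 0"

```text
clock: 2.17
eef_pos: [0.4713, -0.3247, 0.1973]
tcp_rot: [[0.121, -0.993, 0.002], [-0.993, -0.121, -0.001], [0.001, -0.002, -1.0]]
force: [-0.3, -0.6, -0.1]
grip_width: 0.0523
gripper_force: 0.0
```

```bash
python3 - <<'E'
from h import *
s=read_state();print(s['joints'],s['eef_pos'],s['tcp_rot'],s['force'],s['moment'])
T=get_image('top');S=get_image('side')
a=cv2.resize(T['img'][255:335,420:530],None,fx=4,fy=4,interpolation=cv2.INTER_CUBIC)
b=cv2.resize(S['img'][160:240,425:515],None,fx=4,fy=4,interpolation=cv2.INTER_CUBIC)
cv2.imwrite('pics/crop3.png',np.hstack([a,b])[:,:,::-1])
E
```

```text
[-1.83470650e+01  2.18254490e+01 -1.46887219e+01  5.02330530e-03
 -5.33734898e+01  2.52751546e+01] [ 0.4712577  -0.32465881  0.19727802] [[ 1.20674558e-01 -9.92690420e-01  1.83887543e-03]
 [-9.92691714e-01 -1.20675982e-01 -6.83955706e-04]
 [ 9.00864376e-04 -1.74290035e-03 -9.99998075e-01]] [-0.31388599 -0.57134533 -0.06418403] [0.05759052 0.12802708 0.00574647]
```

View pics/crop3.png

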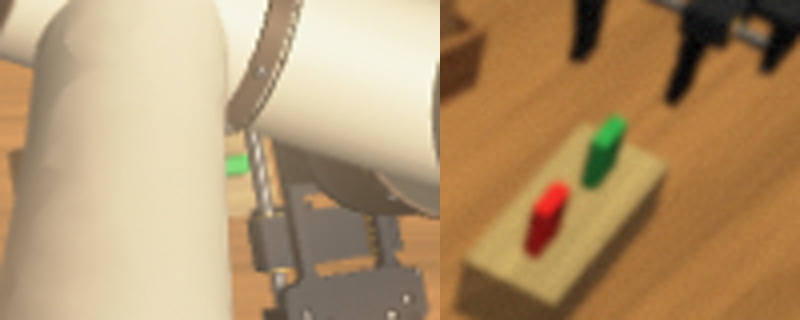

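The side crop shows the open fingers (tips near side pixels (460,175) and (482,185)) above the green key and straddling it. I'll go down next.

Request:
send_rows:
  series: "0 0.03 -0.5 0 0 0; 0 0 -0.5 0 0 0; 0 0 -0.5 0 0 0; 0 0 -0.4 0 0 0; 0 0 0 0 0 0"

```text
clock: 2.9
eef_pos: [0.4703, -0.3231, 0.1191]
tcp_rot: [[0.121, -0.993, -0.003], [-0.993, -0.121, 0.001], [-0.001, 0.002, -1.0]]
force: [-0.5, 0.3, 0.0]
grip_width: 0.0526
gripper_force: 0.0
```

Request:
send_rows:
  series: "0 0 0 0 0 0; 0 0 0 0 0 0; 0 0 0 0 0 0; 0 0 0 0 0 0; 0 0 0 0 0 0"
  gripper: -1
  newtons: 30

```text
clock: 3.52
eef_pos: [0.4711, -0.3233, 0.1204]
tcp_rot: [[0.121, -0.993, 0.0], [-0.993, -0.121, -0.0], [0.0, -0.0, -1.0]]
force: [0.1, -1.1, 0.9]
grip_width: 0.0118
gripper_force: 30.0
```

Request:
send_rows:
  series: "0 0 0 0 0 0; 0 0 0.4 0 0 0; 0 0 0.8 0 0 0; 0 0 0.8 0 0 0; 0 0 0.8 0 0 0"
  newtons: 50

```text
clock: 4.15
eef_pos: [0.4705, -0.3232, 0.2343]
tcp_rot: [[0.121, -0.993, -0.0], [-0.993, -0.121, -0.0], [0.0, 0.0, -1.0]]
force: [1.3, -1.0, -0.1]
grip_width: 0.0112
gripper_force: 50.0
```

Request:
send_rows:
  series: "0 0 0.7 0 0 0; 0 0 0 0 0 0; 0.2 1 0 0 0 -0.03; 0.2 1 0 0 0 -0.03; 0.2 1 0 0 0 -0.03"

```text
clock: 4.78
eef_pos: [0.4942, -0.2021, 0.2593]
tcp_rot: [[0.029, -1.0, -0.002], [-1.0, -0.029, 0.001], [-0.001, 0.002, -1.0]]
force: [0.2, -0.0, -1.1]
grip_width: 0.0115
gripper_force: 50.0
```

Request:
send_rows:
  series: "0.2 1 0 0 0 -0.037; 0.2 1 0 0 0 0; 0.2 1 0 0 0 0; 0.2 1 0 0 0 0; 0.2 1 0 0 0 0"

```text
clock: 5.4
eef_pos: [0.5342, -0.0021, 0.2594]
tcp_rot: [[-0.006, -1.0, -0.002], [-1.0, 0.006, -0.0], [0.0, 0.002, -1.0]]
force: [0.3, -0.6, -0.8]
grip_width: 0.0112
gripper_force: 50.0
```

Request:
send_rows:
  series: "0.2 1 0 0 0 0; 0.2 1 0 0 0 0; 0.09 1 0 0 0 0; 0 0.66 0 0 0 0; 0 0 0 0 0 0"

```text
clock: 6.02
eef_pos: [0.5539, 0.1443, 0.2591]
tcp_rot: [[-0.004, -1.0, -0.002], [-1.0, 0.004, -0.001], [0.001, 0.002, -1.0]]
force: [0.7, -0.1, -1.1]
grip_width: 0.0118
gripper_force: 50.0
```

Request:
send_rows:
  series: "0 0 0 0 0 0; 0 0 0 0 0 0; 0 0 0 0 0 0; 0 0 0 0 0 0; 0 0 0 0 0 0"

```text
clock: 6.65
eef_pos: [0.5546, 0.1429, 0.2603]
tcp_rot: [[-0.006, -1.0, 0.0], [-1.0, 0.006, 0.0], [-0.0, -0.0, -1.0]]
force: [-0.9, -0.1, -0.1]
grip_width: 0.012
gripper_force: 50.0
```

```bash
python3 - <<'E'
from h import *
s=read_state();print(s['joints'],s['eef_pos'],s['tcp_rot'],s['force'],s['moment'])
T=get_image('top');S=get_image('side')
a=cv2.resize(T['img'][210:310,220:330],None,fx=4,fy=4,interpolation=cv2.INTER_CUBIC)
b=cv2.resize(S['img'][206:306,270:360],None,fx=4,fy=4,interpolation=cv2.INTER_CUBIC)
cv2.imwrite('pics/crop4.png',np.hstack([a,b])[:,:,::-1])
E
```

```text
[ 3.06488532e+01  1.83984135e+01 -9.83818871e+00 -5.62731845e-04
 -6.17595822e+01 -3.10135035e+01] [0.55455859 0.14285846 0.26030227] [[-6.36895256e-03 -9.99979717e-01  5.28801415e-05]
 [-9.99979717e-01  6.36895475e-03  4.13915263e-05]
 [-4.17274780e-05 -5.26154483e-05 -9.99999998e-01]] [-0.88512232 -0.12499684 -0.09491102] [-0.01209271  0.09501616 -0.00056895]
```

View pics/crop4.png

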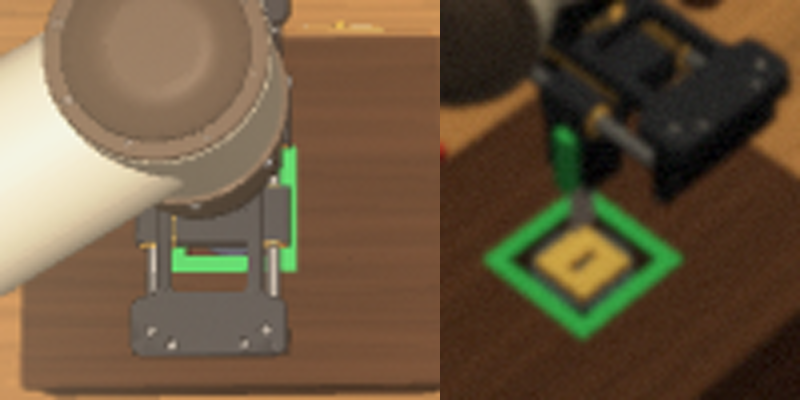

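The side crop shows the blade tip (about (583,225) in the crop) just above and behind the slot, consistent with a key held roughly 28 mm above the face. I'll lower slowly and feel for contact.

Request:
send_rows:
  series: "0 0 -0.3 0 0 0; 0 0 -0.3 0 0 0; 0 0 0 0 0 0; 0 0 0 0 0 0; 0 0 0 0 0 0"

```text
clock: 7.38
eef_pos: [0.5548, 0.1432, 0.2366]
tcp_rot: [[-0.006, -1.0, 0.001], [-1.0, 0.006, 0.0], [-0.0, -0.001, -1.0]]
force: [0.7, -0.7, 0.3]
grip_width: 0.0118
gripper_force: 50.0
```

```bash
python3 - <<'E'
from h import *
s=read_state();print(s['eef_pos'],s['force'],s['moment'])
S=get_image('side')
b=cv2.resize(S['img'][240:300,270:345],None,fx=10,fy=10,interpolation=cv2.INTER_CUBIC)
cv2.imwrite('pics/crop5.png',b[:,:,::-1])
K=np.array([[S['fx'],0,S['cx']],[0,S['fy'],S['cy']],[0,0,1]])
R=cv2.Rodrigues(np.array(S['R']))[0]
e=np.array(s['eef_pos'])
P=[e+[dx,dy,-.1114] for dx,dy in((0,0),(-.002,-.007),(-.002,.007),(.002,.007),(.002,-.007))]+[[e[0],e[1],.12]]
print(10*(cv2.projectPoints(np.array(P),R,np.array(S['t']),K,np.array(S['dist_coeffs']))[0].reshape(-1,2)-[269.55,239.55]))
E
```

```text
[0.55475782 0.14324891 0.23663519] [ 0.65927122 -0.66083755  0.31941812] [ 0.02708743  0.10721815 -0.01027352]
[[361.46742203 291.80758568]
 [392.84824476 278.18670258]
 [343.98577786 316.22185943]
 [329.95481751 305.48566716]
 [378.82174194 267.5711281 ]
 [361.60743245 308.34429581]]
```

View pics/crop5.png

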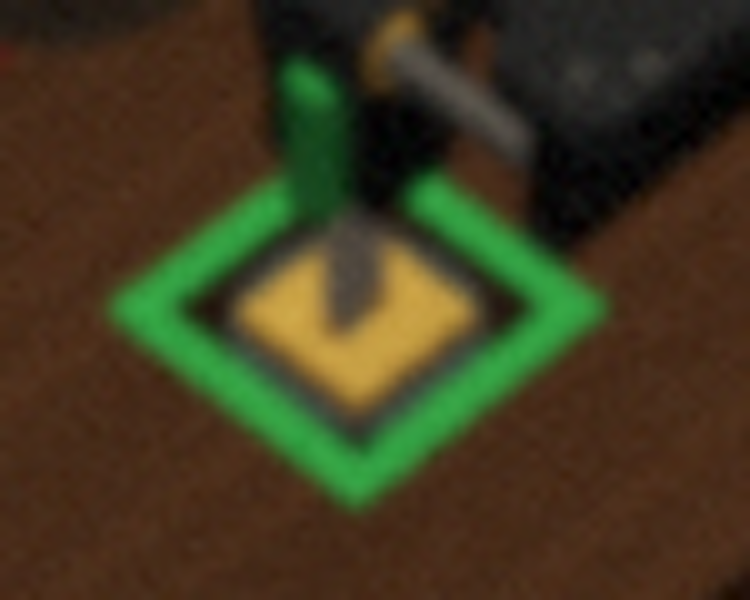

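The crop shows the blade tip over the slot: the grey blade merges with the slot at about (345,330) and no brass gap is visible. I'll keep lowering gently.

Request:
send_rows:
  series: "0 0 -0.06 0 0 0; 0 0 -0.06 0 0 0; 0 0 -0.06 0 0 0; 0 0 0 0 0 0; 0 0 0 0 0 0"

```text
clock: 8.05
eef_pos: [0.5546, 0.143, 0.229]
tcp_rot: [[-0.006, -1.0, -0.0], [-1.0, 0.006, -0.0], [0.0, 0.0, -1.0]]
force: [-0.1, -1.2, 0.2]
grip_width: 0.0117
gripper_force: 50.0
```

Request:
send_rows:
  series: "0 0 -0.06 0 0 0; 0 0 -0.06 0 0 0; 0 0 0 0 0 0; 0 0 0 0 0 0; 0 0 0 0 0 0"

```text
clock: 8.68
eef_pos: [0.5545, 0.143, 0.2242]
tcp_rot: [[-0.006, -1.0, -0.0], [-1.0, 0.006, -0.0], [0.0, 0.0, -1.0]]
force: [1.2, -1.5, -0.8]
grip_width: 0.0116
gripper_force: 50.0
```

Inside the mouth (about 7 mm) with no resistance. I'll go on to the first disc.

Request:
send_rows:
  series: "0 0 -0.07 0 0 0; 0 0 -0.07 0 0 0; 0 0 -0.05 0 0 0; 0 0 0 0 0 0; 0 0 0 0 0 0"

```text
clock: 9.3
eef_pos: [0.5545, 0.143, 0.2165]
tcp_rot: [[-0.006, -1.0, -0.0], [-1.0, 0.006, -0.0], [0.0, 0.0, -1.0]]
force: [0.3, -1.5, -1.0]
grip_width: 0.0118
gripper_force: 50.0
```

Request:
send_rows:
  series: "0 0 -0.04 0 0 0; 0 0 -0.03 0 0 0; 0 0 -0.03 0 0 0; 0 0 0 0 0 0; 0 0 0 0 0 0"

```text
clock: 9.93
eef_pos: [0.5553, 0.143, 0.215]
tcp_rot: [[-0.005, -1.0, 0.003], [-1.0, 0.005, -0.0], [-0.0, -0.003, -1.0]]
force: [-1.4, -3.2, 8.0]
grip_width: 0.0118
gripper_force: 50.0
```

Stopped on the first disc (8 N at about 16 mm). I'll ease off, turn clockwise 0.35 rad, then push.

Request:
send_rows:
  series: "0 -0.015 -0.0 0 0 0; 0 0 0.06 0 0 0; 0 0 0 0 0 -0.175; 0 0 0 0 0 -0.175; 0 0 -0.05 0 0 0"

```text
clock: 10.55
eef_pos: [0.5547, 0.1428, 0.2131]
tcp_rot: [[-0.347, -0.938, 0.001], [-0.938, 0.347, 0.001], [-0.001, -0.001, -1.0]]
force: [0.5, -0.5, 0.8]
grip_width: 0.0119
gripper_force: 50.0
```

Request:
send_rows:
  series: "0 0 -0.01 0 0 0; 0 0 0 0 0 0; 0 0 0 0 0 0; 0 0 0 0 0 0; 0 0 0 0 0 0"

```text
clock: 11.18
eef_pos: [0.5547, 0.1426, 0.2125]
tcp_rot: [[-0.348, -0.937, 0.0], [-0.937, 0.348, 0.0], [-0.0, -0.0, -1.0]]
force: [2.0, -0.4, -1.4]
grip_width: 0.0116
gripper_force: 50.0
```

It dropped into the first disc at +0.35 rad. I'll go on to the second.

Request:
send_rows:
  series: "0 0 -0.05 0 0 0; 0 0 -0.06 0 0 0; 0 0 -0.05 0 0 0; 0 0 0 0 0 0; 0 0 0 0 0 0"

```text
clock: 11.8
eef_pos: [0.5546, 0.1425, 0.2061]
tcp_rot: [[-0.349, -0.937, 0.0], [-0.937, 0.349, 0.0], [-0.0, -0.0, -1.0]]
force: [2.6, -1.2, -1.1]
grip_width: 0.0116
gripper_force: 50.0
```

Request:
send_rows:
  series: "0 0 -0.03 0 0 0; 0 0 -0.03 0 0 0; 0 0 0 0 0 0; 0 0 0 0 0 0; 0 0 0 0 0 0"

```text
clock: 12.42
eef_pos: [0.5547, 0.1425, 0.2052]
tcp_rot: [[-0.348, -0.937, 0.001], [-0.937, 0.348, -0.0], [-0.0, -0.001, -1.0]]
force: [-0.4, -0.8, 7.6]
grip_width: 0.0119
gripper_force: 50.0
```

Request:
send_rows:
  series: "0 0 0.06 0 0 0; 0 0 0 0 0 -0.17; 0 0 0 0 0 0; 0 0 -0.06 0 0 0; 0 0 0 0 0 0"

```text
clock: 13.05
eef_pos: [0.5545, 0.1427, 0.2052]
tcp_rot: [[-0.499, -0.866, 0.001], [-0.866, 0.499, -0.0], [-0.0, -0.0, -1.0]]
force: [-2.1, -0.3, 7.3]
grip_width: 0.0121
gripper_force: 50.0
```

Request:
send_rows:
  series: "0 0 0 0 0 0; 0 0 0 0 0 0; 0 0 0 0 0 0; 0 0 0 0 0 0; 0 0 0 0 0 0"

```text
clock: 13.68
eef_pos: [0.5545, 0.1427, 0.2052]
tcp_rot: [[-0.499, -0.866, 0.001], [-0.866, 0.499, 0.0], [-0.0, -0.001, -1.0]]
force: [-1.5, 0.0, 8.4]
grip_width: 0.0115
gripper_force: 50.0
```

Not there. Trying the other side, -0.35 rad.

Request:
send_rows:
  series: "0 0 0.06 0 0 0; 0 0 0 0 0 0.175; 0 0 0 0 0 0.175; 0 0 0 0 0 0.175; 0 0 0 0 0 0.175"

```text
clock: 14.3
eef_pos: [0.5553, 0.1425, 0.2061]
tcp_rot: [[0.18, -0.984, 0.002], [-0.984, -0.18, 0.0], [0.0, -0.002, -1.0]]
force: [4.5, -1.1, -0.2]
grip_width: 0.0113
gripper_force: 50.0
```

Request:
send_rows:
  series: "0 0 0 0 0 0.175; 0 0 0 0 0 0; 0 0 -0.06 0 0 0; 0 0 0 0 0 0; 0 0 0 0 0 0"

```text
clock: 14.92
eef_pos: [0.5553, 0.1428, 0.204]
tcp_rot: [[0.341, -0.94, 0.002], [-0.94, -0.341, 0.001], [0.0, -0.002, -1.0]]
force: [5.5, -0.3, 0.7]
grip_width: 0.0116
gripper_force: 50.0
```

Dropped at about -0.35 rad. Now home, easing the side load.

Request:
send_rows:
  series: "0.02 0 -0.05 0 0 0; 0 0 -0.06 0 0 0; 0 0 -0.06 0 0 0; 0 0 -0.04 0 0 0; 0 0 0 0 0 0"

```text
clock: 15.55
eef_pos: [0.5556, 0.1426, 0.1954]
tcp_rot: [[0.342, -0.94, 0.001], [-0.94, -0.342, 0.0], [-0.0, -0.001, -1.0]]
force: [6.0, 0.4, 0.5]
grip_width: 0.0119
gripper_force: 50.0
```

Request:
send_rows:
  series: "0 0 -0.03 0 0 0; 0 0 -0.03 0 0 0; 0 0 0 0 0 0; 0 0 0 0 0 0; 0 0 0 0 0 0"

```text
clock: 16.18
eef_pos: [0.5556, 0.1426, 0.1953]
tcp_rot: [[0.343, -0.939, 0.002], [-0.939, -0.343, 0.0], [0.0, -0.002, -1.0]]
force: [1.6, 0.7, 11.5]
grip_width: 0.0118
gripper_force: 50.0
```

Head down on the face at 36 mm depth. I'll ease off and turn clockwise with full grip.

Request:
send_rows:
  series: "0 0 0.04 0 0 0; 0 0 0 0 0 -0.17; 0 0 0 0 0 -0.17; 0 0 0 0 0 -0.17; 0 0 0 0 0 -0.17"
  newtons: 60

```text
clock: 16.8
eef_pos: [0.5548, 0.1426, 0.1954]
tcp_rot: [[-0.329, -0.944, -0.001], [-0.944, 0.329, -0.0], [0.0, 0.001, -1.0]]
force: [0.5, 1.6, 7.8]
grip_width: 0.0115
gripper_force: 60.0
```

Request:
send_rows:
  series: "0 0 0 0 0 -0.17; 0 0 0 0 0 -0.17; 0 0 0 0 0 -0.17; 0 0 0 0 0 -0.17; 0 0 0 0 0 0"

```text
clock: 17.42
eef_pos: [0.5543, 0.1431, 0.1954]
tcp_rot: [[-0.847, -0.531, -0.002], [-0.531, 0.847, 0.0], [0.001, 0.001, -1.0]]
force: [-1.7, 1.7, 9.1]
grip_width: 0.0115
gripper_force: 60.0
```

Request:
send_rows:
  series: "0 0 0 0 0 -0.17; 0 0 0 0 0 -0.17; 0 0 0 0 0 -0.17; 0 0 0 0 0 -0.17; 0 0 0 0 0 0"

```text
clock: 18.05
eef_pos: [0.5542, 0.1439, 0.1953]
tcp_rot: [[-0.993, 0.119, -0.002], [0.119, 0.993, 0.002], [0.002, 0.001, -1.0]]
force: [-1.9, 4.6, 8.2]
grip_width: 0.0116
gripper_force: 60.0
```

```bash
python3 - <<'E'
from h import *
s=read_state();R=np.array(s['tcp_rot']);print(s['clock'],s['eef_pos'],np.degrees(np.arctan2(R[1,1],R[0,1])),s['force'],s['moment'],s['joints'][5],s['gripper_force'])
T=get_image('top');S=get_image('side')
a=cv2.resize(T['img'][195:295,220:340],None,fx=4,fy=4,interpolation=cv2.INTER_CUBIC)
b=cv2.resize(S['img'][215:315,250:325],None,fx=4,fy=4,interpolation=cv2.INTER_CUBIC)
cv2.imwrite('pics/crop6.png',np.hstack([a,b])[:,:,::-1])
E
```

```text
18.05 [0.55423753 0.14386595 0.19533076] 83.14971749267278 [-1.86296633  4.56755654  8.22796586] [1.61151832 0.60566671 0.2648202 ] -127.45786491894272 60.003859139978886
```

View pics/crop6.png

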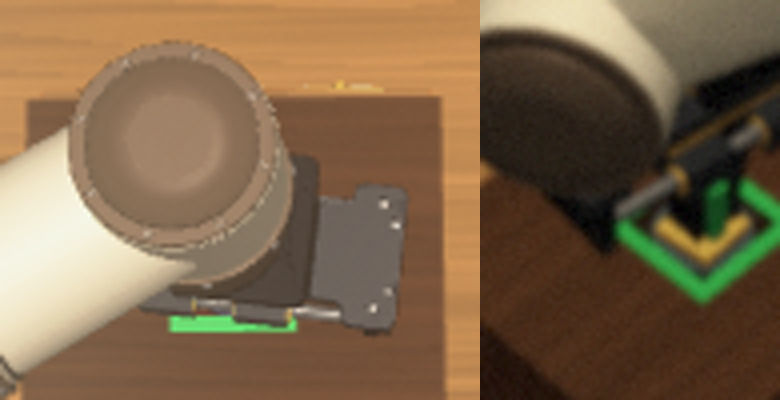

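The side crop shows the key head down on the brass face in the grip, turned about 97°. I'll add a small margin, let it settle, and check that it holds.

Request:
send_rows:
  series: "0 0 0 0 0 -0.05; 0 0 0 0 0 0; 0 0 0 0 0 0; 0 0 0 0 0 0; 0 0 0 0 0 0"

```text
clock: 18.77
eef_pos: [0.5542, 0.1439, 0.1954]
tcp_rot: [[-0.986, 0.168, -0.001], [0.168, 0.986, 0.002], [0.002, 0.001, -1.0]]
force: [-1.6, 6.0, 7.9]
grip_width: 0.0115
gripper_force: 60.0
```

```bash
python3 - <<'E'
from h import *
s=read_state();R=np.array(s['tcp_rot']);print(s['clock'],s['eef_pos'],np.degrees(np.arctan2(R[1,1],R[0,1])),s['force'],s['moment'],s['gripper_force'])
S=get_image('side'); save(S,'crop7.png',(270,215,345,290),8)
E
```

```text
18.775 [0.55424429 0.14392339 0.19535169] 80.34979068715552 [-1.609081    6.01581852  7.91937242] [1.70142637 0.63305836 0.32291592] 60.00329168513417
```

View pics/crop7.png

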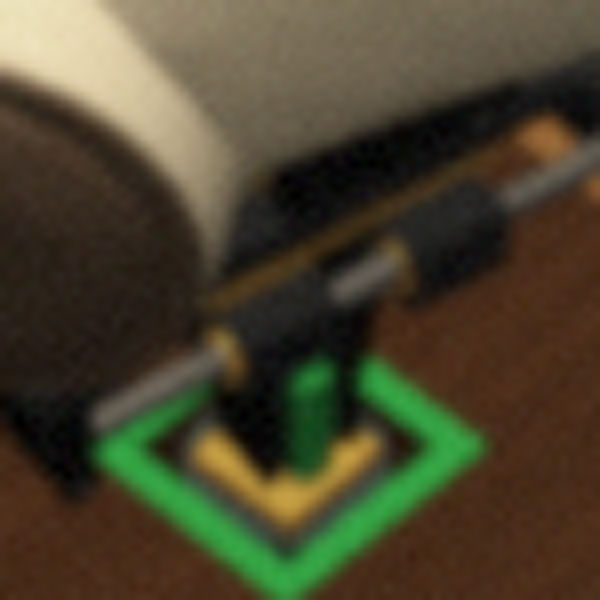

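The crop shows the green head seated on the brass face between the fingers. The brass square is in line with the green frame, as it would be at about 90°. The spring moment (about 0.32 N m) is held steadily, so I'm handing in.

```bash
python3 -c "
from cell import *
print(job_done())"
```

```text
the job is handed in; nothing more can be done
None
```

The green key is fully home in the lock and still gripped at 60 N, with the gripper turned about 1.74 rad (100°) clockwise, and I handed the job in at about 19 s; the lock angle (at least about 1.5 rad after play) and the red bar weren't seen directly, and no verdict came back.

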